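Open the solder fume cabinet to its working height

TASK

Push the fume cabinet's sliding window up with your fingers from beneath its yellow lip, without pinching the lip or pressing on its upper side, until the red pointers on the window are level with the green marks on the uprights. Leave the window standing there, then press the blue extractor button fully down and let go. Do not shift the boards, tools and other loose things on the bench.

Things in the scene. Friction and masses are not known exactly. Their poses are not given: they have to be found in the camera images.
- hood: Fume cabinet 250 deep, 310 wide, 500 mm high, fixed, on the robot's left, its window facing right (-y). Clear sides and roof, aluminium uprights. Origin: centre of its underside, on the bench. x points level from its front (window side) to its back (1.4 to 1.75 rad about z from world x), z up. The 30 mm front uprights stand at x = -110, y = +-140 mm; the window slides just in front of them.
- sash (a joint): Height of the window above its lower stop (m), 0 to 0.19; grows as the window rises. The window is counterweighted: it stays wherever it is left, and takes about 3 to 6 N to push up. Nothing latches it.
- lip (a point): Middle of the front edge of the underside of the yellow lip, a level ledge along the window's lower edge: 220 mm wide, standing out 51 mm in front of the window, 14 mm thick. x points level into the cabinet (the ledge runs from x = 0 to 51 mm), z up. The underside is flat and free below, 130 to 170 mm above the bench at the start. Fingers must not touch its upper side.
- pointer (a point): Point midway between the two red pointers, which are 6 mm thick bars that stick out of the window's two sides over the uprights, at half their height; it is 6 mm above the lip's underside and 56 mm behind the lip's front edge, and rises with the window.
- mark: The two green marks: bands 16 mm tall clipped round the two front uprights, both at one height, 235 to 295 mm above the bench. Origin: midway between them, in the plane of the red pointers, at half the height of the bands. The window is right when pointer is at this height.
- fan_button_top (a point): Centre of the top face of the blue extractor button, a 32 mm disc standing in a black ring on a grey box (80 x 80 x 50 mm, fixed), about 68 mm above the bench, on the right-hand side of the bench, nearer or farther. Pressed straight down.
- fan_button (a joint): How far the button is pressed (m): 0 released, 0.006 fully down; springs back; fully down takes 5 N.
- board_in: Bystander, loose: green circuit board 70 x 160 mm inside the cabinet on two 20 mm rests; origin under its centre.
- board_out: Bystander, loose: green circuit board 70 x 160 mm, up to 18 mm high, flat on the bench; origin under its centre, long along its y.
- screwdriver: Bystander, loose: orange-handled screwdriver 160 mm long, lying on the bench.
- bottle: Bystander, loose: white bottle 52 mm across, 110 mm tall, upright; origin under its centre.
- spool: Bystander, loose: solder spool 60 mm across, 50 mm tall, upright; origin under its centre.
- meter: Bystander, loose: yellow multimeter 150 x 75 x 41 mm lying on its back; origin under its centre, long along its x.
- parts_bin: Bystander, loose: empty black bin 100 x 80 x 50 mm, at the one of the two places where the button box is not; origin under its centre.

How it is judged:
On the way, in this order (a step that is already met when the one before it is completed fails the run):
1. the fingers push the lip up (contact force between the fingers and sash_c0 above 0.5 N and value of joint sash above 0.06 m), for 0.1 s.
2. the window stands at the marks, fingers off it (z of pointer in the frame of mark between -0.008 and 0.008 m and contact force between the fingers and sash below 0.2 N and velocity of joint sash between -0.01 and 0.01 m/s), for 0.3 s.
3. the extractor button is pressed fully down (value of joint fan_button above 0.005 m), for 0.02 s.
At the end, for the whole second after the job is handed in: The window stands still with its red pointers within 8 mm of the middle of the green marks, the button has been pressed after that and is released, and no loose thing has moved more than 20 mm (z of pointer in the frame of mark between -0.008 and 0.008 m and velocity of joint sash between -0.005 and 0.005 m/s and value of joint fan_button below 0.002 m and not (distance of any of board_in, board_out, screwdriver, bottle, spool, meter, parts_bin from where it was at the start of the episode above 0.02 m)); the robot touches nothing.
It fails at once if the lip is pinched or pressed on its upper side (over 2 N) (contact force between the fingers and sash_c1 above 2 N).
It fails at once if a loose thing is moved by more than 20 mm (distance of any of board_in, board_out, screwdriver, bottle, spool, meter, parts_bin from where it was at the start of the episode above 0.02 m).
It also fails if it takes over 51 s, if anything falls off the work surface, if the arm or the gripper's body presses on something with over 40 N, if the wrist force passes 120 N, or if a joint passes its speed limit or range.

ROBOT

A 7-joint arm with a two-finger parallel gripper is mounted at the origin on the work surface. World frame = base frame: x ahead of the robot, y to its left, z up, the work surface at z = 0. Lengths are in m, angles in rad, forces in N, time in s.
With the tool pointing down it reaches from about 0.425 to 0.875 m from the base axis. Payload 4.7 kg.
Tool frame: the origin (TCP) lies on the centre line of the jaws, within the pads' length; the fingertips stand ctrl.tcp_to_tips ahead of it and the grasp point (between the pads) lies 2 mm behind it (ctrl.tcp_to_tips is the distance from the TCP to the fingertips, in m); z points along the fingers, y is the line along which they close (so a half turn about z gives the same grasp; the last joint's range is limited). The gripper opens to 87 mm and grips with 3 to 60 N. Pads are 19 mm wide; open, the fingers measure 117 mm over their backs; the gripper's body (75 mm by 190 mm) begins 51 mm behind the grasp point.
Start: joints at [-1.175, 0.321, -0.07, 1.45, 0.023, 1.371, -0.057], TCP at [0.242, 0.603, 0.24] pointing down, gripper open.
Joint ranges: [-2.86, 2.86], [-0.3, 2.09], [-1.38, 1.24], [0.06, 2.45], [-1.56, 4.7], [0.09, 2.05], [-2.69, 2.69]. Speed limits (rad/s): [2.57, 2.57, 3.14, 3.14, 3.14, 3.14, 3.14].

INTERFACE

Orientations are given as a rotation vector (axis times angle).
In Python, from bench import ctrl, optics, close_job gives the robot as it stands.
- The arm moves only by the shell command python3 -m inch 'ROWS' [OPENING] [FORCE]. ROWS is JSON, a list of rows, each a list of 2 entries, a list of its own where there are three numbers: the shift along the tool's x, y, z in mm, then the turn, a rotation vector about the tool's x, y, z in degrees. In form: [[[x, y, z], [ax, ay, az]], ...]. A call has exactly 10 rows; each row shifts and turns the commanded pose from where the row before left it, along the tool's axes as they then stand; what a row does not reach is not made up. A row lasts 1/10 s, in which the tool goes at most 50 mm and 8.59 degrees, less where a joint would pass 70% of its speed; a pose out of reach is approached as far as the arm can. A call is refused whole if a number of a shift passes 50 or a number of a turn 8.59, either way. A call with a gripper value outside its range is refused whole. OPENING is the closure, from 0 (fully open) to 1 (shut), set as the call begins (- or left out, the last holds). The fingers move at their own pace and stop on an object; FORCE is the grip in N (left out, the last holds). Time passes only in rows, so rows that do not move let the fingers close, or fill a call up. It gives the time, the measured TCP pose, the force and the opening at its end, in the units of the state.
- ctrl.get_state(): the state, without advancing time (a new reading comes with each control period).
- optics.get_image(name): name is "scene" or "top"; returns a dict with "image" (480x640x3 uint8, red, green, blue), "fx", "fy", "cx", "cy" (pixels), "R" (3x3) and "t" (3): a world point X has camera coordinates R X + t. Camera axes: x right, y down, z forward; pixel columns grow to the right and rows downward; lengths in m; the calibration is good to about 2 mm. A picture is of the moment at which its call begins. There is no depth.
- close_job(): hands the job in, once; it reports no verdict.
The state is a dict: "time": time; "joint_positions": joint angles; "qd": joint speeds; "joint_torque": joint torques, N m; "position": TCP position; "tool_rot": TCP orientation; "ft_force": force on the tool from outside, world axes, zero at the start; "torque": the same for the moment, N m; "grip_width": opening from 0.0 (shut) to 1.0 (fully open).
Only numpy, scipy, OpenCV 4.12 (cv2) and the standard library are available. Lean on these libraries where they do the work, as an engineer would, in place of code of your own. Each camera call takes 0.05 s, during which the arm holds its last target. There are 200 camera calls.

## Working session

There is one attempt and no reset: what is moved stays moved. The work goes in short steps, Python scripts to look and compute and a shell command to move; the robot and the scene stay as the last step left them, time stands still between calls to the robot, and variables do not carry over. Pictures are saved under pics/ and viewed, on a budget of 10 in all, crops included, one or two more only if the job needs it, and the job is handed in when it is done.

```bash
ls; mkdir -p pics; python3 - <<'E'
from bench import ctrl, optics
import cv2
s=ctrl.get_state(); print(s, ctrl.tcp_to_tips)
for n in("scene","top"):
    d=optics.get_image(n); cv2.imwrite(f"pics/{n}0.png",d["image"][:,:,::-1]); print(n,d["fx"],d["fy"],d["cx"],d["cy"],d["R"],d["t"])
E
```

```text
pics
{'time': 0.0, 'joint_positions': array([-1.17490588,  0.32184733, -0.07009467,  1.45170237,  0.02260529,
        1.37079909, -0.05691461]), 'qd': array([-4.91722177e-04,  1.27525560e-03, -1.14734227e-04,  1.17090973e-03,
       -7.72615050e-05, -1.98505555e-04,  1.39516730e-03]), 'joint_torque': array([-3.97082840e-04, -4.91283417e+01, -4.04274585e-01, -3.12532425e+01,
       -6.41271682e-02,  4.35580546e-02,  1.81340756e-04]), 'position': array([0.24202037, 0.60268554, 0.23843203]), 'tool_rot': array([-5.95985478e-01, -3.08426335e+00,  3.06246551e-03]), 'ft_force': array([-0.73415091,  0.33044054, -0.3117103 ]), 'torque': array([ 0.03168672, -0.01875923,  0.01030819]), 'grip_width': 0.9976102426183955} 0.017
scene 532.1774030819527 532.1774030819527 317.45093691207103 239.8847659867516 [[ 0.78742359 -0.61634992  0.00876771]
 [-0.58191015 -0.74796629 -0.3192601 ]
 [ 0.20333389  0.24629091 -0.94762657]] [-0.48975326  0.33417639  1.16198154]
top 528.0788593864662 528.0788593864662 315.8714015955359 248.36628044270907 [[-0.02677633 -0.99956407  0.01243814]
 [-0.9868113   0.02444351 -0.16001866]
 [ 0.15964487 -0.01655881 -0.98703562]] [-0.0494041   0.6008759   1.37669287]
```

View pics/scene0.png

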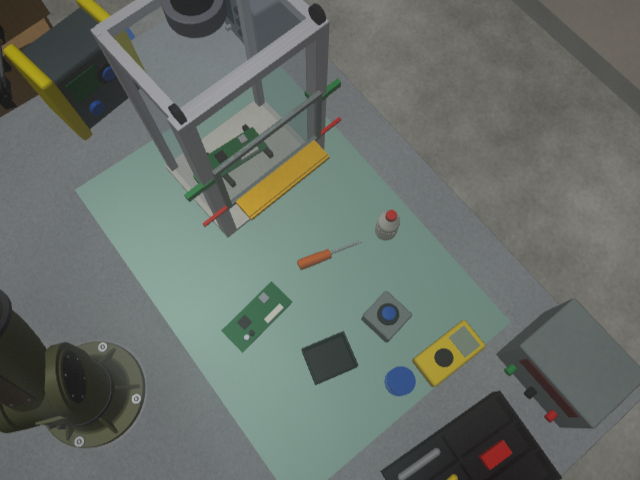

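View pics/top0.png

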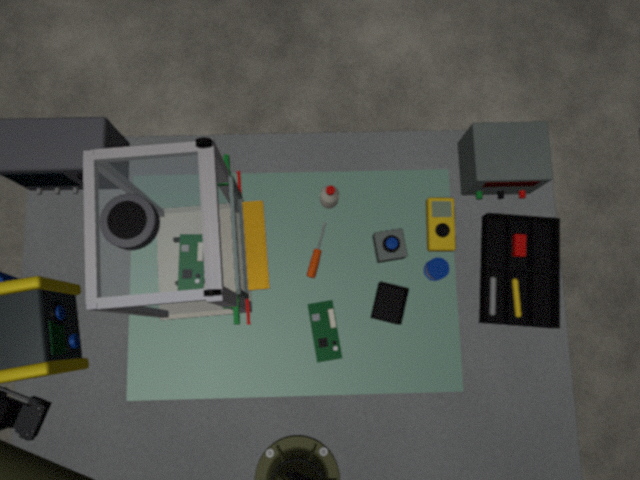

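The scene view shows the lip at about (283,180), red pointers at (330,127) and (215,216), green marks at (333,90) and (197,190), and the button at (388,313). In the top view the lip is at (256,245) and the button at (391,243). Next I'll segment and triangulate these.

```bash
cat > h.py <<'E'
import numpy as np, cv2
from bench import ctrl, optics
def cap(n,save=None):
    d=optics.get_image(n)
    if save: cv2.imwrite(save,d["image"][:,:,::-1])
    return d
def ray(d,p):
    v=np.array([(p[0]-d["cx"])/d["fx"],(p[1]-d["cy"])/d["fy"],1.])
    R=np.array(d["R"]);return -R.T@np.array(d["t"]), R.T@(v/np.linalg.norm(v))
def plane(d,p,z):
    o,v=ray(d,p);return o+v*(z-o[2])/v[2]
def tri(a,p,b,q):
    o1,v1=ray(a,p);o2,v2=ray(b,q)
    s=np.linalg.lstsq(np.c_[v1,-v2],o2-o1,rcond=None)[0]
    x,y=o1+v1*s[0],o2+v2*s[1];return (x+y)/2,np.linalg.norm(x-y)
def proj(d,X):
    c=np.array(d["R"])@X+d["t"];return np.array([d["fx"]*c[0]/c[2]+d["cx"],d["fy"]*c[1]/c[2]+d["cy"]])
H=dict(red=[(0,8),(172,180)],yellow=[(18,30)],green=[(55,72)],blue=[(105,125)])
def blobs(d,col,box,smin=120,vmin=50,amin=8):
    h=cv2.cvtColor(d["image"],cv2.COLOR_RGB2HSV);m=np.zeros(h.shape[:2],np.uint8)
    for a,b in H[col]: m|=cv2.inRange(h,(a,smin,vmin),(b,255,255))
    k=np.zeros_like(m);x0,y0,x1,y1=box;k[y0:y1,x0:x1]=m[y0:y1,x0:x1]
    n,l,s,c=cv2.connectedComponentsWithStats(k)
    out=[]
    for i in range(1,n):
        if s[i,4]>=amin:
            pts=np.argwhere(l==i)[:,::-1].astype(np.float32)
            out.append((c[i].round(1),s[i,4],cv2.boxPoints(cv2.minAreaRect(pts)).round(1).tolist()))
    return out
E
python3 - <<'E'
from h import *
S=cap("scene");T=cap("top")
for n,d,b,bb in(("S",S,(150,60,360,260),(370,300,400,330)),("T",T,(215,140,275,340),(380,230,402,255))):
    print(n,-np.array(d["R"]).T@d["t"])
    for c in("red","yellow","green"):
        for o in blobs(d,c,b,90): print(n,c,*o)
    for o in blobs(d,"blue",bb,90): print(n,"blue",*o)
a=cv2.resize(S["image"][70:250,170:370],None,fx=3.3,fy=3.3,interpolation=cv2.INTER_CUBIC)
b=cv2.resize(T["image"][140:340,210:280],(208,594),interpolation=cv2.INTER_CUBIC)
im=np.zeros((594,800,3),np.uint8);im[:594,:590]=a[:594,:590];im[:,592:]=b
cv2.imwrite("pics/c1.png",im[:,:,::-1])
E
```

```text
S [ 0.34383368 -0.3380922   1.21210779]
S red [330.2 125.4] 97 [[318.6000061035156, 131.89999389648438], [338.6000061035156, 116.19999694824219], [341.0, 119.30000305175781], [321.0, 135.0]]
S red [214.9 215.5] 124 [[201.89999389648438, 223.3000030517578], [224.89999389648438, 204.89999389648438], [227.5, 208.1999969482422], [204.5, 226.60000610351562]]
S yellow [282.1 179.4] 2451 [[234.60000610351562, 201.1999969482422], [314.79998779296875, 138.1999969482422], [330.0, 157.5], [249.8000030517578, 220.5]]
S green [331.9  85.9] 96 [[318.5, 92.5999984741211], [337.0, 77.80000305175781], [340.5, 82.19999694824219], [322.0, 97.0]]
S green [306.6  93.5] 12 [[303.5, 92.5], [305.0, 91.0], [309.0, 95.0], [307.5, 96.5]]
S green [231.8 146.7] 447 [[204.5, 156.60000610351562], [249.0, 123.30000305175781], [257.70001220703125, 135.0], [213.1999969482422, 168.3000030517578]]
S green [194.  189.3] 133 [[178.0, 187.8000030517578], [193.3000030517578, 174.6999969482422], [203.5, 186.60000610351562], [188.1999969482422, 199.6999969482422]]
S green [208. 183.] 13 [[204.3000030517578, 185.0], [211.0, 1
[... 453 characters left out ...]
ow [255.1 245. ] 1933 [[240.8000030517578, 201.1999969482422], [262.70001220703125, 199.5], [269.29998779296875, 288.6000061035156], [247.39999389648438, 290.20001220703125]]
T green [226.2 160.6] 64 [[222.39999389648438, 154.39999389648438], [227.8000030517578, 153.8000030517578], [229.3000030517578, 168.89999389648438], [223.89999389648438, 169.39999389648438]]
T green [223.2 183.6] 16 [[218.0, 183.0], [227.0, 183.0], [227.0, 184.0], [218.0, 184.0]]
T green [236.1 312.1] 113 [[230.60000610351562, 296.29998779296875], [238.0, 296.0], [239.10000610351562, 323.0], [231.6999969482422, 323.29998779296875]]
T blue [391.5 242.8] 128 [[386.0, 237.0], [397.0, 237.0], [397.0, 249.0], [386.0, 249.0]]
```

View pics/c1.png

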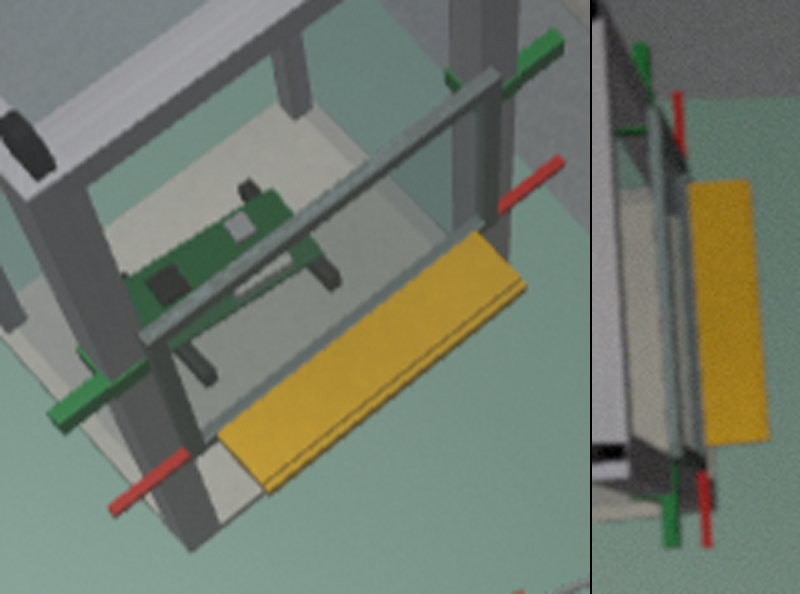

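```bash
python3 - <<'E'
from h import *
S=cap("scene");T=cap("top")
P=dict(lipFN=((251.2,220),(268.9,288.6)),lipFF=((329.1,158.3),(262.9,200.9)),lipBN=((236.4,201.5),(247.9,289.8)),lipBF=((313.9,140.9),(243,201.8)),
redN=((203.2,225),(249,323.9)),redF=((339.8,117.7),(238.5,171)),redC_N=((214.9,215.5),(247.3,309.5)),
grN=((187,197.5),(235.4,323.2)),grF=((339,80.0),(225.5,154.1)),btn=((388.4,312.8),(391.5,242.8)))
for k,(p,q) in P.items():
    x,e=tri(S,p,T,q);print(k,x.round(4),round(e,4))
print("btn z.068",plane(S,(388.4,312.8),.068).round(4),plane(T,(391.5,242.8),.068).round(4))
for n,p in dict(bottle=(328,200),sdtip=(324,225),sdend=(310,276),boardA=(309,303),boardB=(341,358),meter=(441,225),bin=(390,303)).items(): print(n,plane(T,p,.02).round(3))
E
```

```text
lipFN [0.4849 0.0543 0.1651] 0.002
lipFF [0.7045 0.0667 0.1656] 0.0003
lipBN [0.4831 0.1046 0.1724] 0.003
lipBF [0.6998 0.1148 0.1793] 0.0003
redN [0.3996 0.1024 0.175 ] 0.0
redF [0.7801 0.1255 0.1794] 0.0018
redC_N [0.4327 0.1071 0.1698] 0.0032
grN [0.4    0.1196 0.2864] 0.0011
grF [0.7813 0.1388 0.3021] 0.0015
btn [ 0.6067 -0.2668  0.0702] 0.0015
btn z.068 [ 0.6079 -0.2669  0.068 ] [ 0.6063 -0.267   0.068 ]
bottle [ 0.74  -0.103  0.02 ]
sdtip [ 0.669 -0.09   0.02 ]
sdend [ 0.528 -0.047  0.02 ]
boardA [ 0.455 -0.043  0.02 ]
boardB [ 0.306 -0.124  0.02 ]
meter [ 0.661 -0.415  0.02 ]
bin [ 0.449 -0.262  0.02 ]
```

```bash
python3 -m inch '[[[0,0,-40],[0,0,0]],[[0,0,-40],[0,0,0]],[[0,0,-40],[0,0,0]],[[0,0,-40],[0,0,0]],[[0,-15,-40],[0,0,0]],[[0,-30,-40],[0,0,0]],[[0,-40,-30],[0,0,0]],[[0,-40,-30],[0,0,0]],[[0,-40,-30],[0,0,0]],[[0,-35,-30],[0,0,0]]]' 1 10; python3 -c "
from bench import ctrl;print(ctrl.get_state()['joint_positions'].round(2))"
```

```text
time: 1.3
position: [0.1668, 0.4155, 0.6013]
tool_rot: [0.596, 3.084, 0.002]
ft_force: [0.8, 0.1, -0.8]
grip_width: 0.171
[-1.18 -0.02 -0.07  1.11 -0.    2.05 -0.06]
```

```bash
python3 -m inch '[[[-22,0,0],[0,0,3]],[[-44,0,0],[0,0,5.7]],[[-44,0,0],[0,0,5.7]],[[-44,0,0],[0,0,5.7]],[[-44,0,0],[0,0,5.7]],[[-44,0,0],[0,0,5.7]],[[-44,0,0],[0,0,5.7]],[[-44,0,0],[0,0,5.7]],[[-44,0,0],[0,0,5.7]],[[-44,0,0],[0,0,5.7]]]'; python3 -m inch '[[[-44,0,0],[0,0,5.7]],[[-44,0,0],[0,0,5.7]],[[-44,0,0],[0,0,5.7]],[[-44,0,0],[0,0,0]],[[-20,10,0],[0,0,0]],[[0,25,10],[0,0,0]],[[0,25,20],[0,0,0]],[[0,20,30],[0,0,0]],[[0,10,40],[0,0,0]],[[0,0,40],[0,0,0]]]';  python3 -c "
from bench import ctrl;from scipy.spatial.transform import Rotation as R
s=ctrl.get_state();print(s['joint_positions'].round(2));print(R.from_rotvec(s['tool_rot']).as_matrix().round(3))"
```

```text
time: 2.3
position: [0.4473, 0.1244, 0.5986]
tool_rot: [1.944, 2.468, -0.002]
ft_force: [0.4, 0.4, 0.4]
grip_width: 0.005
time: 3.3
position: [0.5521, -0.0735, 0.4566]
tool_rot: [2.285, 2.155, -0.003]
ft_force: [0.1, -0.6, 0.4]
grip_width: 0.008
[-0.48  0.12  0.64  1.29 -0.07  1.75  0.09]
[[ 0.058  0.998 -0.001]
 [ 0.998 -0.058 -0.002]
 [-0.002 -0.001 -1.   ]]
```

```bash
python3 -m inch '[[[-15,0,30],[0,0,-3.2]],[[-15,0,30],[0,0,-3.3]],[[-15,0,30],[0,0,0]],[[-5,0,20],[0,8,0]],[[0,0,0],[0,8,0]],[[0,0,0],[0,8,0]],[[0,0,0],[0,8,0]],[[0,0,0],[0,8,0]],[[0,0,0],[0,8,0]],[[0,0,0],[0,0,0]]]';  python3 -c "
from bench import ctrl;from scipy.spatial.transform import Rotation as R
s=ctrl.get_state();print(s['joint_positions'].round(2));print(R.from_rotvec(s['tool_rot']).as_matrix().round(3))"
```

```text
time: 4.3
position: [0.5501, -0.1268, 0.3442]
tool_rot: [-1.678, -1.753, -0.739]
ft_force: [-0.3, -2.1, -2.0]
grip_width: 0.007
[ 0.08  0.46  0.69  1.39 -0.88  2.    0.73]
[[-0.025  0.999 -0.042]
 [ 0.667  0.048  0.743]
 [ 0.744 -0.01  -0.668]]
```

```bash
python3 -m inch '[[[0,0,0],[0,6,0]],[[0,0,0],[0,6,0]],[[0,0,0],[0,6,0]],[[0,0,0],[0,6,0]],[[0,0,0],[0,6,0]],[[0,0,0],[0,6,0]],[[0,0,0],[0,6,0]],[[0,0,0],[0,0,0]],[[0,0,0],[0,0,0]],[[0,0,0],[0,0,0]]]';  python3 -c "
from bench import ctrl;from scipy.spatial.transform import Rotation as R
s=ctrl.get_state();print(s['joint_positions'].round(2));print(R.from_rotvec(s['tool_rot']).as_matrix().round(3))"
```

```text
time: 5.3
position: [0.5516, -0.1222, 0.3506]
tool_rot: [-1.171, -1.243, -1.165]
ft_force: [0.3, -1.3, -0.1]
grip_width: 0.007
[ 0.9   0.72 -0.36  1.39 -1.01  2.04  0.57]
[[-0.002  0.998 -0.058]
 [ 0.007  0.058  0.998]
 [ 1.     0.002 -0.007]]
```

```bash
python3 -m inch '[[[0,5,27],[0,0,0]],[[-10,5,27],[0,0,0]],[[-20,5,27],[0,0,0]],[[-25,5,27],[0,0,0]],[[-30,5,20],[0,0,0]],[[-30,0,0],[0,0,0]],[[-25,0,0],[0,0,0]],[[-10,0,0],[0,0,0]],[[0,0,0],[0,0,0]],[[0,0,0],[0,0,0]]]';  python3 -c "
from h import *;from scipy.spatial.transform import Rotation as R
s=ctrl.get_state();print(s['joint_positions'].round(2));print(R.from_rotvec(s['tool_rot']).as_matrix().round(3))
cap('scene','pics/s2.png')"
```

```text
time: 6.3
position: [0.5695, 0.0059, 0.2006]
tool_rot: [-1.169, -1.24, -1.167]
ft_force: [0.5, -0.6, -0.5]
grip_width: 0.006
[ 0.77  0.83 -0.38  1.59 -0.97  1.77  0.8 ]
[[-0.002  0.998 -0.057]
 [ 0.004  0.057  0.998]
 [ 1.     0.002 -0.004]]
```

View pics/s2.png

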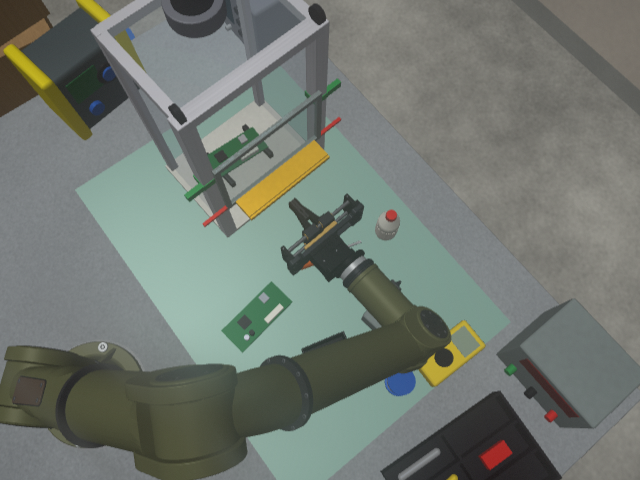

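The gripper is horizontal in front of the lip, with its fingertip at about (293,203). The wrist link passes over the button box and meter, so I'll keep it as high as I can.

```bash
python3 -m inch '[[[-20,0,0],[0,0,0]],[[-20,0,0],[0,0,0]],[[-17,0,0],[0,0,0]],[[-5,0,5],[0,0,0]],[[0,0,14],[0,0,0]],[[0,0,14],[0,0,0]],[[0,0,14],[0,0,0]],[[0,0,14],[0,0,0]],[[0,0,10],[0,0,0]],[[0,0,0],[0,0,0]]]';  python3 -c "
from h import *
s=ctrl.get_state();print(s['joint_positions'].round(2))
cap('scene','pics/s3.png')"
```

```text
time: 7.35
position: [0.5642, 0.0789, 0.1378]
tool_rot: [-1.166, -1.238, -1.165]
ft_force: [0.6, 1.1, 0.2]
grip_width: 0.007
[ 0.71  0.9  -0.4   1.67 -0.98  1.63  0.89]
```

View pics/s3.png

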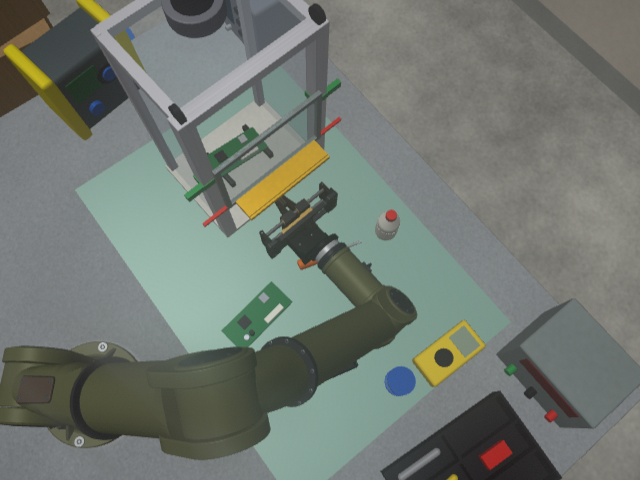

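Fingers are under the lip (tip hidden at about (280,197)) and nothing has been touched. Now I'll push up and check partway.

```bash
python3 -m inch '[[[6,0,0],[0,0,0]],[[6,0,0],[0,0,0]],[[6,0,0],[0,0,0]],[[6,0,0],[0,0,0]],[[8,0,0],[0,0,0]],[[8,0,0],[0,0,0]],[[8,0,0],[0,0,0]],[[8,0,0],[0,0,0]],[[6,0,0],[0,0,0]],[[0,0,0],[0,0,0]]]';python3 -m inch '[[[5,0,0],[0,0,0]],[[8,0,0],[0,0,0]],[[8,0,0],[0,0,0]],[[8,0,0],[0,0,0]],[[8,0,0],[0,0,0]],[[3,0,0],[0,0,0]],[[0,0,0],[0,0,0]],[[0,0,0],[0,0,0]],[[0,0,0],[0,0,0]],[[0,0,0],[0,0,0]]]'
cat > chk.py <<'E'
import sys
from h import *
S=cap("scene");T=cap("top")
for n,d,b in(("S",S,(150,40,380,260)),("T",T,(205,130,285,350))):
    for c in("red","yellow","green"):
        for o in blobs(d,c,b,90,50,20): print(n,c,*o)
a=cv2.resize(S["image"][70:250,170:370],None,fx=3.3,fy=3.3,interpolation=cv2.INTER_CUBIC)
b=cv2.resize(T["image"][140:340,210:280],(208,594),interpolation=cv2.INTER_CUBIC)
im=np.zeros((594,800,3),np.uint8);im[:594,:590]=a[:594,:590];im[:,592:]=b
cv2.imwrite(sys.argv[1],im[:,:,::-1])
E
python3 chk.py pics/c4.png
```

```text
time: 8.4
position: [0.5647, 0.0771, 0.2009]
tool_rot: [-1.166, -1.238, -1.168]
ft_force: [-0.4, 0.4, 0.1]
grip_width: 0.005
time: 9.4
position: [0.5649, 0.0769, 0.2394]
tool_rot: [-1.168, -1.236, -1.167]
ft_force: [0.6, 0.0, -0.9]
grip_width: 0.004
S red [331.3 103.4] 111 [[319.5, 109.5999984741211], [340.3999938964844, 93.9000015258789], [343.0, 97.30000305175781], [322.0, 113.0]]
S red [207.1 199.1] 148 [[192.60000610351562, 207.10000610351562], [218.3000030517578, 187.8000030517578], [221.10000610351562, 191.39999389648438], [195.3000030517578, 210.8000030517578]]
S yellow [279.7 160.9] 2868 [[228.3000030517578, 183.8000030517578], [315.3999938964844, 116.69999694824219], [331.8999938964844, 138.10000610351562], [244.89999389648438, 205.3000030517578]]
S yellow [296.7 201.1] 158 [[278.20001220703125, 212.6999969482422], [309.70001220703125, 187.1999969482422], [312.6000061035156, 190.6999969482422], [281.0, 216.3000030517578]]
S green [331.9  85.8] 92 [[319.0, 92.4000015258789], [336.70001220703125, 77.9000015258789], [340.20001220703125, 82.19999694824219], [322.5, 96.6999969482
[... 198 characters left out ...]
0.10000610351562, 159.1999969482422], [234.89999389648438, 158.89999389648438], [236.39999389648438, 181.89999389648438], [231.5, 182.1999969482422]]
T red [242.9 308.1] 132 [[240.0, 295.0], [245.0, 295.0], [245.0, 323.0], [240.0, 323.0]]
T yellow [251.4 238.9] 2224 [[236.60000610351562, 192.0], [261.1000061035156, 190.3000030517578], [267.3999938964844, 285.5], [242.89999389648438, 287.1000061035156]]
T green [226.1 159.2] 52 [[222.5, 154.1999969482422], [227.89999389648438, 153.6999969482422], [229.0, 166.0], [223.60000610351562, 166.5]]
T green [236.1 312.2] 114 [[230.60000610351562, 296.29998779296875], [238.0, 296.0], [239.10000610351562, 323.0], [231.6999969482422, 323.29998779296875]]
```

View pics/c4.png

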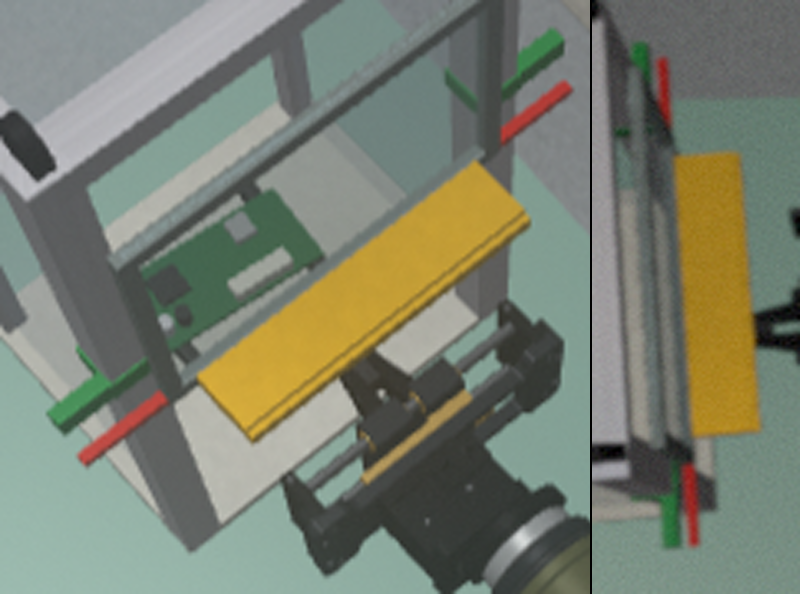

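```bash
python3 - <<'E'
from h import *
S=cap("scene");T=cap("top")
P=dict(redN=((194.0,209.0),(242.5,323)),redF=((341.7,95.6),(232.5,159)),redCN=((207.1,199.1),(242.9,308.1)),redCF=((331.3,103.4),(233.7,170.3)),
gFBn=((189.3,200.3),(239.4,323.6)),gFBf=((340.5,84.5),(228.8,154.6)),gRTn=((183,193.2),(231.5,323.6)),gRTf=((336.7,77.9),(222.5,154.2)),gcN=((193.9,189.4),(236.1,312.2)),
lipFN=((246.5,203.3),(267.5,285.8)),lipFF=((330.3,137),(260.8,191.2)))
for k,(p,q) in P.items():
    x,e=tri(S,p,T,q);print(k,x.round(4),round(e,4))
# edge lines of red and green in both views: rows of colour at fixed columns/rows
for n,d,b in(("S",S,(150,40,380,260)),("T",T,(205,130,285,350))):
  h=cv2.cvtColor(d["image"],cv2.COLOR_RGB2HSV)
  for c in("red","green"):
    m=np.zeros(h.shape[:2],np.uint8)
    for lo,hi in H[c]: m|=cv2.inRange(h,(lo,90,40),(hi,255,255))
    if n=="S":
        for u in(186,190,194,198,202,206,210,326,330,334,338):
            r=np.where(m[60:230,u])[0]+60; r=r[(r>170) if u<250 else (r<125)]
            if len(r):print(n,c,"u",u,r.min(),r.max())
    else:
        for v in(158,162,166,300,306,312,318):
            r=np.where(m[v,215:255])[0]+215
            if len(r):print(n,c,"v",v,r.min(),r.max())
E
```

```text
redN [0.4002 0.1086 0.2509] 0.0003
redF [0.7847 0.1297 0.2559] 0.0004
redCN [0.4322 0.1067 0.2582] 0.0022
redCF [0.7553 0.1267 0.2589] 0.0011
gFBn [0.3994 0.1103 0.2905] 0.0023
gFBf [0.782  0.1328 0.2939] 0.0003
gRTn [0.3988 0.1268 0.2957] 0.0004
gRTf [0.7812 0.1458 0.3016] 0.0011
gcN [0.4205 0.1156 0.3056] 0.004
lipFN [0.4832 0.0497 0.2665] 0.0035
lipFF [0.7011 0.0628 0.2677] 0.0004
S red u 194 207 209
S red u 198 204 208
S red u 202 201 205
S red u 206 197 202
S red u 210 194 199
S red u 326 105 110
S red u 330 102 107
S red u 334 99 104
S red u 338 96 100
S green u 186 193 197
S green u 190 190 196
S green u 194 176 193
S green u 198 181 190
S green u 202 185 187
S green u 206 184 185
S green u 210 181 182
S green u 326 93 93
S green u 330 84 90
S green u 334 81 87
S green u 338 79 84
T red v 162 232 235
T red v 166 232 235
T red v 300 240 245
T red v 306 240 245
T red v 312 241 245
T red v 318 242 245
T green v 158 223 228
T green v 162 226 228
T green v 166 228 229
T green v 300 237 238
T green v 306 236 238
T green v 312 234 238
T green v 318 234 238
```

```bash
python3 - <<'E'
from h import *
S=cap("scene")
h=cv2.cvtColor(S["image"],cv2.COLOR_RGB2HSV)
for u in(190,196,202,334):
    a=range(184,206) if u<250 else range(74,108)
    print(u,[(v,*h[v,u].tolist()) for v in a])
E
```

```text
190 [(184, 54, 8, 164), (185, 54, 8, 165), (186, 36, 8, 169), (187, 39, 10, 177), (188, 38, 11, 178), (189, 63, 34, 164), (190, 66, 94, 149), (191, 67, 124, 144), (192, 67, 124, 144), (193, 67, 123, 145), (194, 67, 124, 146), (195, 68, 127, 145), (196, 67, 117, 124), (197, 67, 90, 93), (198, 66, 74, 83), (199, 65, 76, 81), (200, 69, 73, 84), (201, 73, 53, 131), (202, 77, 46, 168), (203, 78, 43, 178), (204, 79, 43, 178), (205, 79, 42, 178)]
196 [(184, 64, 23, 155), (185, 66, 84, 148), (186, 67, 127, 144), (187, 68, 127, 143), (188, 68, 127, 142), (189, 67, 125, 143), (190, 67, 126, 144), (191, 67, 123, 141), (192, 67, 107, 107), (193, 68, 73, 80), (194, 65, 72, 81), (195, 67, 71, 83), (196, 62, 38, 115), (197, 44, 17, 164), (198, 34, 11, 182), (199, 33, 13, 183), (200, 34, 10, 178), (201, 49, 13, 156), (202, 75, 34, 163), (203, 78, 42, 177), (204, 44, 18, 159), (205, 3, 108, 179)]
202 [(184, 69, 50, 117), (185, 67, 105, 136), (186, 67, 126, 146), (187, 66, 111, 115), (188, 66, 77, 83), (189, 65, 71, 79), (190, 65, 73, 80), (191, 65, 70, 80), (192, 60, 11, 117), (193, 54, 8, 153), (194
[... 187 characters left out ...]
, (204, 2, 163, 188), (205, 2, 145, 149)]
334 [(74, 96, 10, 132), (75, 100, 12, 132), (76, 95, 12, 133), (77, 96, 10, 131), (78, 105, 12, 133), (79, 95, 11, 134), (80, 69, 60, 132), (81, 67, 123, 129), (82, 66, 133, 130), (83, 66, 132, 129), (84, 67, 134, 129), (85, 66, 133, 128), (86, 66, 129, 125), (87, 66, 109, 94), (88, 63, 68, 71), (89, 63, 72, 74), (90, 65, 74, 76), (91, 81, 16, 112), (92, 99, 14, 131), (93, 90, 8, 130), (94, 90, 10, 130), (95, 96, 10, 132), (96, 98, 8, 129), (97, 100, 12, 129), (98, 0, 64, 143), (99, 1, 150, 168), (100, 1, 175, 176), (101, 1, 176, 177), (102, 2, 176, 174), (103, 2, 167, 150), (104, 2, 115, 115), (105, 0, 11, 118), (106, 98, 8, 132), (107, 98, 8, 132)]
```

```bash
python3 - <<'E'
from h import *
T=cap("top");S=cap("scene")
h=cv2.cvtColor(T["image"],cv2.COLOR_RGB2HSV)
for v in(159,160,308,314,318):
    a=range(220,250)
    print(v,[(u,*h[v,u].tolist()) for u in a])
h=cv2.cvtColor(S["image"],cv2.COLOR_RGB2HSV)
for u in(198,202,330,334):
    a=range(198,216) if u<250 else range(97,112)
    print(u,[(v,*h[v,u].tolist()) for v in a])
E
```

```text
159 [(220, 165, 9, 57), (221, 30, 13, 58), (222, 68, 58, 70), (223, 65, 113, 90), (224, 66, 163, 103), (225, 67, 180, 99), (226, 67, 171, 103), (227, 68, 184, 93), (228, 66, 124, 78), (229, 64, 46, 78), (230, 30, 3, 92), (231, 5, 30, 102), (232, 179, 79, 116), (233, 2, 105, 124), (234, 2, 102, 118), (235, 1, 55, 102), (236, 0, 10, 99), (237, 75, 10, 103), (238, 90, 8, 101), (239, 120, 2, 104), (240, 90, 8, 102), (241, 90, 5, 102), (242, 90, 2, 105), (243, 68, 10, 104), (244, 105, 9, 109), (245, 50, 8, 99), (246, 150, 2, 106), (247, 120, 7, 103), (248, 50, 8, 101), (249, 135, 5, 101)]
160 [(220, 135, 9, 57), (221, 0, 4, 57), (222, 75, 25, 62), (223, 68, 97, 76), (224, 64, 133, 96), (225, 67, 162, 101), (226, 68, 191, 96), (227, 68, 181, 93), (228, 67, 147, 78), (229, 66, 46, 77), (230, 9, 19, 92), (231, 179, 69, 115), (232, 0, 134, 126), (233, 0, 179, 137), (234, 2, 165, 131), (235, 1, 96, 114), (236, 0, 20, 101), (237, 120, 5, 105), (238, 90, 3, 99), (239, 90, 7, 106), (240, 75, 10, 100), (241, 100, 7, 103), (242, 90, 7, 103), (243, 113, 10, 105), (244, 83, 10, 105), (245, 90, 5, 102
[... 2515 characters left out ...]
76), (211, 79, 42, 178), (212, 78, 42, 178), (213, 78, 43, 177), (214, 78, 42, 178), (215, 78, 42, 178)]
330 [(97, 96, 10, 132), (98, 102, 10, 132), (99, 95, 12, 132), (100, 96, 10, 132), (101, 0, 32, 136), (102, 1, 131, 164), (103, 1, 176, 175), (104, 2, 177, 176), (105, 2, 175, 175), (106, 2, 164, 151), (107, 2, 117, 116), (108, 0, 13, 117), (109, 90, 8, 131), (110, 98, 8, 131), (111, 98, 8, 133)]
334 [(97, 96, 10, 130), (98, 1, 67, 144), (99, 1, 150, 167), (100, 1, 177, 176), (101, 1, 178, 176), (102, 1, 173, 175), (103, 1, 162, 151), (104, 2, 115, 115), (105, 170, 13, 117), (106, 90, 8, 131), (107, 96, 10, 132), (108, 96, 9, 135), (109, 98, 8, 134), (110, 90, 6, 130), (111, 95, 12, 129)]
```

```bash
python3 - <<'E'
from h import *
from scipy.optimize import brentq
S=cap("scene");T=cap("top")
def m(p,u0,v0,sl=.07):
    o,d=ray(S,p)
    f=lambda s:(lambda q:q[0]-(u0+sl*(q[1]-v0)))(proj(T,o+s*d))
    return o+brentq(f,.6,1.5)*d
print("C",T["t"])
for k,a in dict(gN_bot=((202,191.6),239.3,318),gN_bot2=((190,200.5),239.3,318),rN_bot=((202,206.3),245.5,318),rN_bot2=((198,209.4),245.5,318),
  gF_bot=((334,90.6),228.7,160),rF_bot=((334,104.6),235.3,160),rF_bot2=((330,107.6),235.3,160)).items():
    print(k,m(*a).round(4),(m(a[0],a[1]+.5,a[2])-m(*a)).round(4))
def lvl(p,x,y):  # z of scene ray at given y
    o,d=ray(S,p);s=(y-o[1])/d[1];return (o+s*d).round(4)
for y in(.100,.105,.110,.115,.12): print(y,"gN",lvl((202,189.3),0,y),"rN",lvl((202,205.6),0,y),"gF",lvl((334,88.8),0,y+.019),"rF",lvl((334,103.9),0,y+.019))
E
```

```text
C [-0.0494041   0.6008759   1.37669287]
gN_bot [0.4296 0.1124 0.2862] [-0.0003 -0.0015  0.0031]
gN_bot2 [0.4015 0.1103 0.2878] [-0.0002 -0.0015  0.0031]
rN_bot [0.4151 0.1014 0.2561] [-0.0002 -0.0015  0.0033]
rN_bot2 [0.4053 0.1007 0.2561] [-0.0002 -0.0015  0.0033]
gF_bot [0.7662 0.1338 0.2856] [-0.0015 -0.0017  0.0032]
rF_bot [0.7575 0.1213 0.2585] [-0.0015 -0.0017  0.0034]
rF_bot2 [0.7463 0.1205 0.2591] [-0.0015 -0.0017  0.0034]
0.1 gN [0.4291 0.1    0.3194] rN [0.4155 0.1    0.2617] gF [0.7526 0.119  0.321 ] rF [0.7553 0.119  0.2659]
0.105 gN [0.4301 0.105  0.3092] rN [0.4163 0.105  0.2508] gF [0.7571 0.124  0.3113] rF [0.7598 0.124  0.2556]
0.11 gN [0.4311 0.11   0.2991] rN [0.4171 0.11   0.24  ] gF [0.7616 0.129  0.3015] rF [0.7643 0.129  0.2452]
0.115 gN [0.432  0.115  0.2889] rN [0.4179 0.115  0.2291] gF [0.766  0.134  0.2918] rF [0.7688 0.134  0.2349]
0.12 gN [0.433  0.12   0.2787] rN [0.4187 0.12   0.2183] gF [0.7705 0.139  0.2821] rF [0.7733 0.139  0.2245]
```

```bash
python3 -m inch '[[[4,0,0],[0,0,0]],[[6,0,0],[0,0,0]],[[6,0,0],[0,0,0]],[[6,0,0],[0,0,0]],[[5,0,0],[0,0,0]],[[3,0,0],[0,0,0]],[[0,0,0],[0,0,0]],[[0,0,0],[0,0,0]],[[0,0,0],[0,0,0]],[[0,0,0],[0,0,0]]]'
python3 chk.py pics/c5.png >/dev/null
python3 - <<'E'
from h import *
T=cap("top");S=cap("scene")
cv2.imwrite("pics/_s.png",S["image"][:,:,::-1]);cv2.imwrite("pics/_t.png",T["image"][:,:,::-1])
h=cv2.cvtColor(T["image"],cv2.COLOR_RGB2HSV)
for v in(157,160,314,318): print(v,[(u,*h[v,u].tolist()) for u in range(222,250)])
h=cv2.cvtColor(S["image"],cv2.COLOR_RGB2HSV)
for u in(192,196,200,204,326,330,334,338):
    a=range(178,212) if u<250 else range(78,104)
    print(u,[(v,*h[v,u].tolist()) for v in a if h[v,u,1]>50])
E
```

```text
time: 10.85
position: [0.5651, 0.077, 0.2697]
tool_rot: [-1.168, -1.236, -1.168]
ft_force: [0.1, 0.5, -0.4]
grip_width: 0.001
157 [(222, 73, 20, 89), (223, 63, 62, 98), (224, 66, 120, 102), (225, 66, 162, 99), (226, 67, 170, 102), (227, 68, 185, 95), (228, 57, 105, 80), (229, 6, 119, 94), (230, 2, 171, 128), (231, 2, 209, 143), (232, 0, 196, 139), (233, 0, 134, 116), (234, 174, 61, 109), (235, 75, 5, 99), (236, 102, 12, 106), (237, 130, 8, 101), (238, 45, 10, 102), (239, 90, 10, 103), (240, 50, 7, 106), (241, 0, 3, 102), (242, 100, 14, 106), (243, 90, 3, 99), (244, 90, 8, 100), (245, 90, 3, 100), (246, 100, 14, 106), (247, 78, 12, 103), (248, 90, 10, 104), (249, 30, 5, 105)]
160 [(222, 99, 18, 101), (223, 75, 22, 93), (224, 68, 40, 77), (225, 67, 134, 82), (226, 68, 167, 98), (227, 68, 193, 91), (228, 64, 117, 83), (229, 17, 87, 79), (230, 3, 158, 116), (231, 1, 207, 139), (232, 1, 208, 140), (233, 0, 144, 124), (234, 3, 57, 107), (235, 165, 10, 104), (236, 135, 5, 103), (237, 60, 3, 101), (238, 120, 2, 105), (239, 120, 3, 102), (240, 105, 5, 106), (241, 96, 12, 103), (242, 60, 8, 10
[... 3129 characters left out ...]
), (96, 1, 173, 178), (97, 1, 174, 176), (98, 2, 167, 150), (99, 2, 138, 109)]
334 [(80, 68, 58, 131), (81, 67, 124, 130), (82, 66, 130, 131), (83, 66, 131, 130), (84, 66, 130, 131), (85, 66, 132, 129), (86, 66, 131, 127), (87, 65, 102, 95), (88, 62, 65, 71), (89, 63, 72, 74), (90, 34, 60, 72), (91, 3, 160, 148), (92, 1, 174, 177), (93, 1, 176, 177), (94, 1, 176, 175), (95, 2, 165, 151), (96, 2, 132, 110)]
338 [(79, 67, 91, 129), (80, 66, 132, 133), (81, 66, 133, 130), (82, 66, 130, 131), (83, 66, 126, 123), (84, 65, 102, 95), (85, 63, 66, 73), (86, 64, 72, 74), (87, 25, 65, 75), (88, 3, 160, 151), (89, 1, 178, 175), (90, 1, 178, 176), (91, 1, 175, 175), (92, 1, 166, 149), (93, 2, 136, 109)]
```

View pics/c5.png

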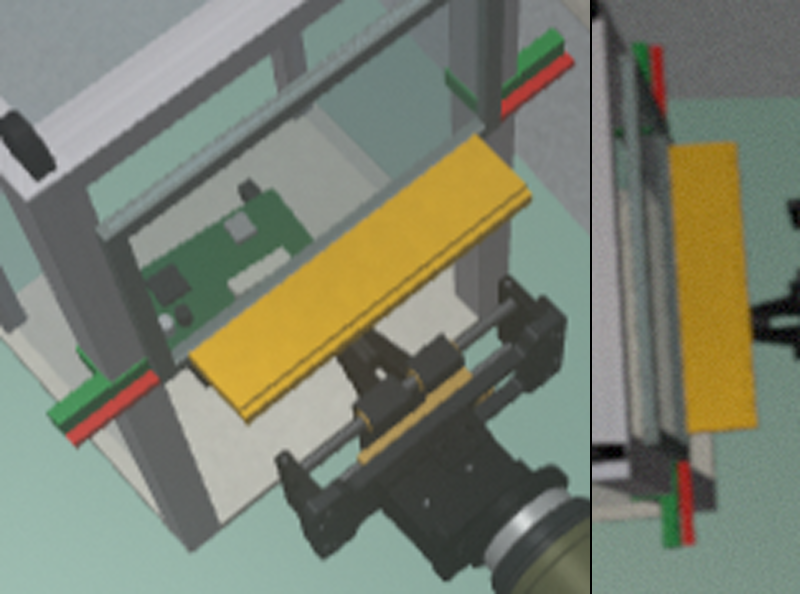

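```bash
python3 - <<'E'
from h import *
from scipy.optimize import brentq, least_squares
S=cap("scene");T=cap("top")
# sub-pixel edges: scene (u,v); top (u at v).  N/F ; red in pose1 (z1) and now (z2)
sc=[('gt','N',200,188.9),('gt','N',196,191.9),('gt','N',192,194.9),('gb','N',202,191.6),('gb','N',196,195.8),('gt','F',334,87.0),('gt','F',330,90.0),('gb','F',334,90.6),
('r1b','N',202,206.3),('r1b','N',198,209.4),('r1t','N',202,205.0),('r1t','N',198,208.0),('r1k','N',202,200.2),('r1k','N',198,203.2),('r1b','F',334,104.6),('r1b','F',330,107.6),('r1t','F',334,103.1),('r1t','F',330,106.1),('r1k','F',334,98.2),('r1k','F',330,101.4),
('r2b','N',200,199.6),('r2b','N',196,202.6),('r2t','N',200,198.1),('r2t','N',196,201.1),('r2k','N',200,193.2),('r2k','N',196,196.2),('r2b','F',334,96.6),('r2b','F',330,99.6),('r2t','F',334,95.2),('r2t','F',330,98.2),('r2k','F',334,90.6),('r2k','F',330,93.6)]
tp=[('gb','N',318,239.3),('gb','N',314,239.0),('gb','F',160,228.7),('gb','F',159,228.6),('r1b','N',318,245.5),('r1b','N',314,245.3),('r1b','F',160,235.2),('r1b','F',159,235.1),('r1k','N',318,241.7),('r1k','N',314,241.3),('r1k','F',160,230.9),
('r2b','N',318,243.9),('r2b','N',314,243.5),('r2b','F',160,233.6),('r2b','F',157,233.5),('r2k','N',318,239.5),('r2k','N',314,239.4),('r2k','F',160,229.4),('r2k','F',157,229.0)]
def line(k,p):
    yg,sl,zc,yr,d,z1,z2,ds=p
    y,z={'gt':(yg,zc+.008),'gb':(yg,zc-.008)}.get(k) or (lambda zz:{'b':(yr,zz-.003),'t':(yr,zz+.003),'k':(yr+d,zz+.003)}[k[2]])(z1 if k[1]=='1' else z2)
    return lambda x:np.array([x,y+sl*(x-.6),z])
def res(p):
    r=[]
    for k,s,u,v in sc:
        L=line(k,p);x=brentq(lambda x:proj(S,L(x))[0]-u,.2,1.1);r.append(proj(S,L(x))[1]-v)
    for k,s,v,u in tp:
        L=line(k,p);x=brentq(lambda x:proj(T,L(x))[1]-v,.1,1.2);r.append(proj(T,L(x))[0]-u-p[7])
    return np.array(r)
f=least_squares(res,[.12,.055,.29,.11,.007,.26,.29,0],x_scale=[.01]*7+[1],loss='soft_l1',f_scale=.5)
C=np.linalg.inv(f.jac.T@f.jac)*.4**2
print(dict(zip("yg sl zc yr d z1 z2 ds".split(),f.x.round(4))),np.sqrt(np.diag(C)).round(4));r=res(f.x);print(r[:len(sc)].round(1),r[len(sc):].round(1))
w=np.zeros(8);w[2]=1;w[6]=-1;print("remaining",w@f.x,np.sqrt(w@C@w), f.x[6]-f.x[5])
E
```

```text
{'yg': np.float64(0.1494), 'sl': np.float64(0.0631), 'zc': np.float64(0.2388), 'yr': np.float64(0.1387), 'd': np.float64(0.0086), 'z1': np.float64(0.202), 'z2': np.float64(0.2333), 'ds': np.float64(-8.1389)} [1.2500e-02 7.0000e-04 2.5700e-02 1.2400e-02 4.0000e-04 2.7200e-02
 2.6400e-02 3.7552e+00]
[-0.1 -0.   0.   0.2  0.6 -0.4 -0.4  0.2  0.2  0.2 -0.1  0.  -0.2 -0.1
 -0.2 -0.1 -0.1 -0.   0.2  0.1  0.1  0.2 -0.   0.  -0.2 -0.1  0.1  0.2
 -0.   0.  -0.1 -0.1] [-0.3 -0.2  0.2  0.3  0.1 -0.  -0.1 -0.  -0.2 -0.   0.4 -0.1 -0.  -0.2
 -0.3  0.1 -0.   0.1  0.3]
remaining 0.005535112785680946 0.0021891251570498663 0.03130145844957491
```

The fit to both views puts the pointer about 4–5 mm below level. I'll raise it 5 mm, drop the fingers away and check again.

```bash
python3 -m inch '[[[2,0,0],[0,0,0]],[[2,0,0],[0,0,0]],[[1,0,0],[0,0,0]],[[0,0,0],[0,0,0]],[[0,0,0],[0,0,0]],[[-2,0,0],[0,0,0]],[[-5,0,0],[0,0,0]],[[-8,0,0],[0,0,0]],[[-5,0,0],[0,0,0]],[[0,0,0],[0,0,0]]]'
python3 - <<'E'
from h import *
T=cap("top");S=cap("scene")
cv2.imwrite("pics/_s3.png",S["image"][:,:,::-1]);cv2.imwrite("pics/_t3.png",T["image"][:,:,::-1])
h=cv2.cvtColor(T["image"],cv2.COLOR_RGB2HSV)
for v in(157,160,314,318): print(v,[(u,*h[v,u].tolist()) for u in range(226,247) if h[v,u,1]>50])
h=cv2.cvtColor(S["image"],cv2.COLOR_RGB2HSV)
for u in(196,200,330,334):
    a=range(182,212) if u<250 else range(78,104)
    print(u,[(v,*h[v,u].tolist()) for v in a if h[v,u,1]>50])
E
```

```text
time: 12.15
position: [0.5647, 0.0768, 0.2532]
tool_rot: [-1.169, -1.235, -1.166]
ft_force: [1.0, 0.5, 0.2]
grip_width: 0.008
157 [(226, 66, 171, 103), (227, 67, 176, 100), (228, 50, 114, 78), (229, 6, 156, 93), (230, 1, 181, 135), (231, 1, 211, 139), (232, 1, 184, 141), (233, 179, 117, 120)]
160 [(226, 67, 171, 97), (227, 67, 171, 94), (228, 57, 121, 78), (229, 14, 142, 86), (230, 3, 184, 126), (231, 1, 195, 145), (232, 1, 210, 135), (233, 1, 122, 123)]
314 [(233, 67, 85, 120), (234, 67, 133, 117), (235, 66, 145, 114), (236, 66, 150, 112), (237, 68, 161, 106), (238, 59, 98, 91), (239, 13, 105, 97), (240, 4, 169, 136), (241, 1, 190, 156), (242, 1, 184, 154), (243, 2, 124, 138)]
318 [(232, 72, 53, 144), (233, 69, 80, 134), (234, 66, 119, 124), (235, 68, 152, 116), (236, 67, 152, 111), (237, 68, 162, 104), (238, 66, 141, 96), (239, 27, 84, 82), (240, 5, 155, 132), (241, 2, 194, 155), (242, 1, 197, 149), (243, 3, 138, 139)]
196 [(185, 66, 84, 149), (186, 67, 127, 145), (187, 67, 126, 144), (188, 67, 127, 141), (189, 67, 122, 144), (190, 67, 125, 145), (191, 67, 124, 142), (192, 66, 101,
[... 421 characters left out ...]
2, 162, 190), (195, 2, 165, 189), (196, 2, 162, 187), (197, 2, 145, 149), (198, 3, 102, 105)]
330 [(84, 67, 107, 131), (85, 66, 132, 131), (86, 67, 131, 130), (87, 66, 132, 129), (88, 66, 129, 130), (89, 66, 130, 126), (90, 64, 102, 95), (91, 60, 70, 73), (92, 32, 61, 71), (93, 3, 163, 149), (94, 1, 175, 176), (95, 1, 177, 176), (96, 1, 174, 176), (97, 1, 162, 151), (98, 3, 134, 110)]
334 [(80, 68, 58, 131), (81, 67, 122, 130), (82, 66, 136, 129), (83, 66, 132, 129), (84, 66, 131, 130), (85, 66, 132, 129), (86, 66, 130, 126), (87, 64, 102, 95), (88, 63, 68, 71), (89, 30, 57, 71), (90, 3, 162, 148), (91, 1, 175, 176), (92, 1, 175, 175), (93, 1, 176, 174), (94, 1, 163, 150), (95, 2, 131, 109)]
```

```bash
python3 - <<'E'
from h import *
from scipy.optimize import brentq, least_squares
S=cap("scene");T=cap("top")
sc=[('gt',200,188.9),('gt',196,191.9),('gt',192,194.9),('gb',202,191.6),('gb',196,195.8),('gt',334,87.0),('gt',330,90.0),('gb',334,90.6),
('r1b',202,206.3),('r1b',198,209.4),('r1t',202,205.0),('r1t',198,208.0),('r1k',202,200.2),('r1k',198,203.2),('r1b',334,104.6),('r1b',330,107.6),('r1t',334,103.1),('r1t',330,106.1),('r1k',334,98.2),('r1k',330,101.4),
('r3b',200,198.6),('r3b',196,201.6),('r3t',200,197.0),('r3t',196,200.1),('r3k',200,192.2),('r3k',196,195.2),('r3b',334,95.6),('r3b',330,98.6),('r3t',334,94.1),('r3t',330,97.1),('r3k',334,89.6),('r3k',330,92.6)]
tp=[('gb',318,239.3),('gb',314,239.0),('gb',160,228.7),('gb',159,228.6),('r1b',318,245.5),('r1b',314,245.3),('r1b',160,235.2),('r1b',159,235.1),('r1k',318,241.7),('r1k',314,241.3),('r1k',160,230.9),
('r3b',318,243.5),('r3b',314,243.2),('r3b',160,233.3),('r3b',157,233.3),('r3k',318,239.3),('r3k',314,239.0),('r3k',160,229.0),('r3k',157,228.7)]
def line(k,p):
    yg,sl,zc,yr,d,z1,z2,ds=p
    if k[0]=='g': y,z=yg,zc+(.008 if k=='gt' else -.008)
    else:
        zz=z1 if k[1]=='1' else z2; y,z={'b':(yr,zz-.003),'t':(yr,zz+.003),'k':(yr+d,zz+.003)}[k[2]]
    return lambda x:np.array([x,y+sl*(x-.6),z])
def res(p,sig):
    r=[]
    for k,u,v in sc:
        L=line(k,p);x=brentq(lambda x:proj(S,L(x))[0]-u,.2,1.1);r.append(proj(S,L(x))[1]-v)
    for k,v,u in tp:
        L=line(k,p);x=brentq(lambda x:proj(T,L(x))[1]-v,.1,1.2);r.append(proj(T,L(x))[0]-u-p[7])
    return np.array(r+[.4*p[7]/sig])
for sig in(.01,.7,3):
    f=least_squares(res,[.12,.055,.29,.11,.007,.26,.29,0],x_scale=[.01]*7+[1],args=(sig,))
    C=np.linalg.inv(f.jac.T@f.jac)*.4**2;w=np.zeros(8);w[2]=1;w[6]=-1
    print(sig,f.x.round(4),"remaining",round(w@f.x,4),np.sqrt(w@C@w).round(4),"cost",f.cost.round(2))
E
```

```text
0.01 [ 1.235e-01  6.250e-02  2.922e-01  1.131e-01  8.100e-03  2.579e-01
  2.912e-01 -1.000e-04] remaining 0.001 0.0016 cost 1.5
0.7 [ 0.1246  0.0625  0.2899  0.1142  0.0081  0.2555  0.2888 -0.367 ] remaining 0.001 0.0017 cost 1.48
3 [ 0.1358  0.0628  0.2669  0.1253  0.0083  0.2312  0.2654 -3.9504] remaining 0.0015 0.0017 cost 1.26
```

The pointer is level to about 1 ± 2 mm and the fingers are off the lip. Now I'll retreat and turn the tool back down.

```bash
python3 -m inch '[[[0,0,0],[0,0,0]],[[0,0,-5],[0,0,0]],[[0,0,-15],[0,0,0]],[[0,0,-20],[0,0,0]],[[0,0,-20],[0,0,0]],[[0,0,-20],[0,0,0]],[[5,0,-20],[0,0,0]],[[15,0,-20],[0,0,0]],[[25,0,-20],[0,0,0]],[[25,0,-20],[0,0,0]]]';python3 -m inch '[[[20,0,-20],[0,0,0]],[[10,0,-20],[0,-4,0]],[[0,0,0],[0,-8,0]],[[0,0,0],[0,-8,0]],[[0,0,0],[0,-8,0]],[[0,0,0],[0,-8,0]],[[0,0,0],[0,-8,0]],[[0,0,0],[0,-8,0]],[[0,0,0],[0,-4,0]],[[0,0,0],[0,0,0]]]'; python3 -c "
from bench import ctrl;from scipy.spatial.transform import Rotation as R
s=ctrl.get_state();print(s['joint_positions'].round(2));print(R.from_rotvec(s['tool_rot']).as_matrix().round(3))"
```

```text
time: 13.35
position: [0.5738, -0.0858, 0.3245]
tool_rot: [-1.172, -1.235, -1.167]
ft_force: [0.3, -0.4, -0.4]
grip_width: 0.002
time: 14.35
position: [0.5766, -0.1215, 0.3578]
tool_rot: [-1.825, -1.938, -0.558]
ft_force: [-0.7, 0.3, 0.1]
grip_width: 0.001
[ 0.67  0.35 -0.3   1.3  -0.43  1.75  0.42]
[[-0.051  0.998 -0.029]
 [ 0.83   0.059  0.554]
 [ 0.555  0.004 -0.832]]
```

```bash
python3 -m inch '[[[0,0,0],[0,-7,0]],[[0,0,0],[0,-7,0]],[[0,0,0],[0,-7,0]],[[0,0,0],[0,-7,0]],[[0,0,0],[0,-5.7,0]],[[-30,5,0],[0,0,0]],[[-40,5,10],[0,0,0]],[[-40,5,30],[0,0,0]],[[-20,5,40],[0,0,0]],[[0,0,0],[0,0,0]]]'; python3 - <<'E'
from h import *
from scipy.spatial.transform import Rotation as R
s=ctrl.get_state();M=R.from_rotvec(s['tool_rot']).as_matrix();print(M.round(3),s['position'])
for z in(.12,.085): print(z,(M.T@(np.array([.607,-.267,z])-s['position'])*1000).round(1))
E
```

```text
time: 15.35
position: [0.5985, -0.257, 0.265]
tool_rot: [-2.159, -2.26, 0.007]
ft_force: [-1.7, -0.8, -0.5]
grip_width: 0.007
[[-0.046  0.999 -0.015]
 [ 0.999  0.046  0.008]
 [ 0.008 -0.015 -1.   ]] [ 0.59851919 -0.25698281  0.26502506]
0.12 [-11.6  10.1 144.8]
0.085 [-11.9  10.6 179.8]
```

```bash
python3 -m inch '[[[-4,3,20],[0,0,0]],[[-4,3,30],[0,0,0]],[[-4,4,35],[0,0,0]],[[0,0,35],[0,0,0]],[[0,0,30],[0,0,0]],[[0,0,15],[0,0,0]],[[0,0,5],[0,0,0]],[[0,0,0],[0,0,0]],[[0,0,0],[0,0,0]],[[0,0,0],[0,0,0]]]'; python3 - <<'E'
from h import *
print(ctrl.get_state()['position'])
a=cap("scene")["image"][220:400,290:500];b=cap("top")["image"][190:310,330:470]
im=np.zeros((540,800,3),np.uint8);im[:,:630]=cv2.resize(a,(630,540));im[:146,630:]=cv2.resize(b,(170,146))
cv2.imwrite("pics/b.png",im[:,:,::-1])
E
```

```text
time: 16.35
position: [0.6151, -0.2621, 0.1062]
tool_rot: [2.158, 2.283, 0.005]
ft_force: [0.8, -0.3, -0.1]
grip_width: 0.005
[ 0.6150642  -0.26211367  0.10620696]
```

View pics/b.png

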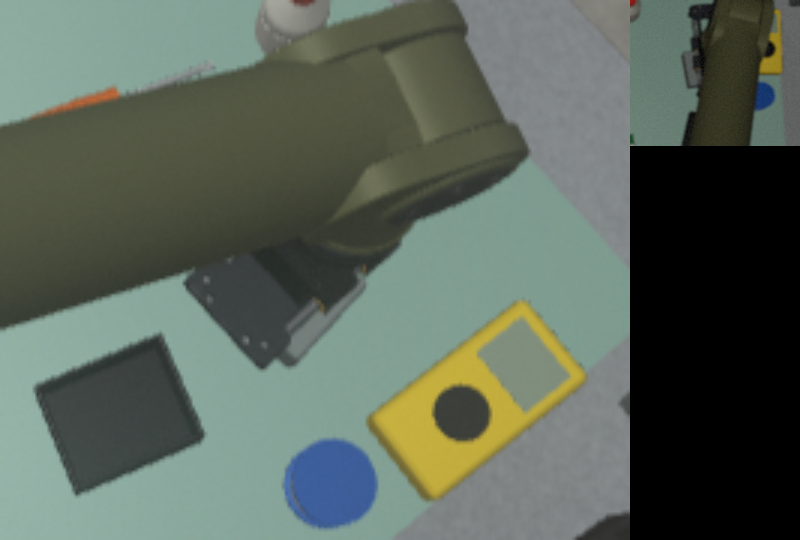

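The arm hides the button from both cameras, so I'm relying on the earlier fix of (0.607, -0.267). I'll correct the 8 and 5 mm offset and press gently.

```bash
python3 -m inch '[[[-3,-4,0],[0,0,0]],[[-2,-4,4],[0,0,0]],[[0,0,6],[0,0,0]],[[0,0,4],[0,0,0]],[[0,0,2],[0,0,0]],[[0,0,2],[0,0,0]],[[0,0,0],[0,0,0]],[[0,0,0],[0,0,0]],[[0,0,0],[0,0,0]],[[0,0,0],[0,0,0]]]'; python3 -m inch '[[[0,0,2],[0,0,0]],[[0,0,2],[0,0,0]],[[0,0,2],[0,0,0]],[[0,0,2],[0,0,0]],[[0,0,0],[0,0,0]],[[0,0,0],[0,0,0]],[[0,0,0],[0,0,0]],[[0,0,0],[0,0,0]],[[0,0,0],[0,0,0]],[[0,0,0],[0,0,0]]]'
```

```text
time: 17.45
position: [0.6064, -0.2672, 0.0864]
tool_rot: [-2.157, -2.282, -0.003]
ft_force: [-1.8, 0.8, 2.6]
grip_width: 0.005
time: 18.45
position: [0.6067, -0.2672, 0.0831]
tool_rot: [-2.158, -2.282, -0.003]
ft_force: [-11.0, 2.4, 26.5]
grip_width: 0.009
```

```bash
for i in 1 ; do python3 -m inch '[[[0,0,-3],[0,0,0]],[[0,0,0],[0,0,0]],[[0,0,0],[0,0,0]],[[0,0,0],[0,0,0]],[[0,0,0],[0,0,0]],[[0,0,0],[0,0,0]],[[0,0,0],[0,0,0]],[[0,0,0],[0,0,0]],[[0,0,0],[0,0,0]],[[0,0,0],[0,0,0]]]';python3 -m inch '[[[0,0,-2],[0,0,0]],[[0,0,0],[0,0,0]],[[0,0,0],[0,0,0]],[[0,0,0],[0,0,0]],[[0,0,0],[0,0,0]],[[0,0,0],[0,0,0]],[[0,0,0],[0,0,0]],[[0,0,0],[0,0,0]],[[0,0,0],[0,0,0]],[[0,0,0],[0,0,0]]]';python3 -m inch '[[[0,0,-2],[0,0,0]],[[0,0,0],[0,0,0]],[[0,0,0],[0,0,0]],[[0,0,0],[0,0,0]],[[0,0,0],[0,0,0]],[[0,0,0],[0,0,0]],[[0,0,0],[0,0,0]],[[0,0,0],[0,0,0]],[[0,0,0],[0,0,0]],[[0,0,0],[0,0,0]]]'; done
```

```text
time: 19.45
position: [0.6067, -0.2672, 0.0833]
tool_rot: [-2.157, -2.282, -0.004]
ft_force: [-5.0, 0.9, 12.8]
grip_width: 0.005
time: 20.45
position: [0.6067, -0.2672, 0.0835]
tool_rot: [-2.157, -2.282, -0.004]
ft_force: [-1.8, 0.4, 6.2]
grip_width: 0.004
time: 21.45
position: [0.6066, -0.2672, 0.0853]
tool_rot: [-2.157, -2.282, -0.004]
ft_force: [0.6, -0.6, 3.8]
grip_width: 0.004
```

The button hit a hard stop at TCP z 0.0835 with about 5–6 N. The force then fell off at about 1 N/mm on the way up, which matches a full 6 mm press. Now I'll back off and check.

```bash
python3 -m inch '[[[0,0,-5],[0,0,0]],[[0,0,-15],[0,0,0]],[[0,0,-30],[0,0,0]],[[0,0,-40],[0,0,0]],[[0,-20,-40],[0,0,0]],[[0,-30,-40],[0,0,0]],[[0,-30,-40],[0,0,0]],[[0,-30,-30],[0,0,0]],[[0,-20,0],[0,0,0]],[[0,0,0],[0,0,0]]]'; python3 - <<'E'
from h import *
S=cap("scene");T=cap("top")
h=cv2.cvtColor(S["image"],cv2.COLOR_RGB2HSV)
for u in(200,334):
    a=range(186,206) if u<250 else range(84,104)
    print(u,[(v,*h[v,u].tolist()) for v in a if h[v,u,1]>50])
im=np.zeros((300,800,3),np.uint8);im[:,:400]=cv2.resize(S["image"],(400,300));im[:,400:]=cv2.resize(T["image"],(400,300))
cv2.imwrite("pics/f.png",im[:,:,::-1])
from bench import ctrl
old={"scene":cv2.imread("pics/scene0.png"),"top":cv2.imread("pics/top0.png")}
for n,d in(("scene",S),("top",T)):
    df=cv2.absdiff(old[n],d["image"][:,:,::-1]).max(2); df=cv2.medianBlur((df>40).astype(np.uint8),5)
    c=cv2.connectedComponentsWithStats(df)[2][1:];print(n,c[c[:,4]>25].tolist())
E
```

```text
time: 22.45
position: [0.474, -0.2759, 0.3273]
tool_rot: [-2.161, -2.279, -0.002]
ft_force: [-0.3, 0.7, -1.2]
grip_width: 0.009
200 [(186, 67, 124, 142), (187, 67, 122, 142), (188, 67, 128, 138), (189, 66, 103, 104), (190, 66, 65, 79), (191, 63, 61, 79), (192, 11, 95, 102), (193, 3, 152, 166), (194, 2, 164, 188), (195, 2, 163, 188), (196, 2, 162, 187), (197, 2, 146, 148), (198, 4, 101, 104)]
334 [(84, 66, 131, 128), (85, 66, 132, 129), (86, 66, 130, 124), (87, 65, 104, 93), (88, 62, 65, 71), (89, 30, 60, 72), (90, 3, 160, 147), (91, 1, 177, 174), (92, 1, 177, 173), (93, 1, 174, 173), (94, 2, 164, 148), (95, 3, 136, 109)]
scene [[307, 51, 13, 10, 52], [266, 78, 25, 19, 61], [322, 85, 22, 18, 121], [202, 103, 54, 50, 337], [263, 107, 43, 33, 156], [203, 109, 138, 118, 5987], [240, 145, 15, 13, 57], [190, 182, 27, 22, 166], [67, 234, 362, 138, 24850], [0, 290, 12, 19, 141], [0, 304, 55, 58, 2169], [321, 377, 17, 12, 113], [72, 385, 12, 24, 218], [10, 417, 15, 6, 51], [0, 425, 30, 8, 170]]
top [[229, 158, 5, 27, 82], [235, 173, 35, 151, 1625], [226, 213, 3, 9, 26], [343, 223, 160, 257, 16831], [228, 240, 12, 54, 208], [0, 389, 51, 51, 1651], [0, 440, 93, 40, 1918], [299, 474, 10, 6, 37]]
```

View pics/f.png

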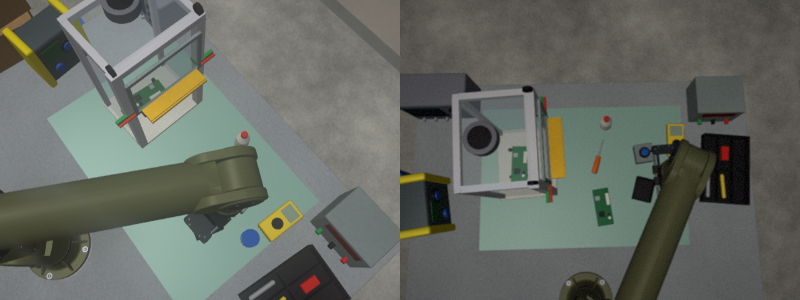

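The window is unchanged, with red against green at rows 192–198 (u=200) and 90–95 (u=334). The loose things look in place and the arm is clear, so I'm handing in.

```bash
python3 -c "
from bench import close_job;print(close_job())"
```

```text
the job is handed in; nothing more can be done
None
```

The window is raised to the marks, the extractor button was pressed once and let go, and the job is handed in after about 22 s on the robot's clock. I pushed the lip up from below with the closed, level fingers. They then dropped straight down and backed out, never going near the lip's upper side.

- **Window:** the fit to both camera views put the red pointers about 1 mm below the middle of the green marks, give or take 2 mm. After the press, the pointer and mark edges were at the same pixels as before.
- **Button:** the arm hid the button from both cameras, so I judged the press by force alone. It hit a hard stop at about 5–6 N, and on the way up the force fell at about 1 N/mm, which fits the full 6 mm. I pressed harder than needed, to about 26 N. There was no picture check that it sprang back, but the gripper is well clear of it.
- **Loose things:** in the last pictures I saw no shift in the boards, screwdriver, bottle or meter. I did not see the spool named in the list as such. The arm covered part of the view by the bin, so a small change in the picture beside it could not be checked closely.

One measurement disagreed on the way. My first colour mask missed the dark front faces of the green marks, which threw off their first position estimate. I corrected that before the final lift.

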